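# Hold down the lamp supply's recessed reset button

### The arm

A 6-joint arm with a two-finger parallel gripper is mounted at the origin on the work surface. World frame = base frame: x ahead of the robot, y to its left, z up, the work surface at z = 0. Lengths are in m, angles in rad, forces in N, time in s.
With the tool pointing down it reaches from about 0.25 to 0.775 m from the base axis. Payload 4 kg.
Tool frame: the origin (TCP) lies at the very end of the fingers, on their centre line; the grasp point (between the pads) lies 19 mm behind it; x points along the fingers, y is the direction in which the jaws open and shut, and the axes are right-handed (so a half turn about x gives the same grasp; the last joint's range is limited). The gripper opens to 85 mm and grips with 20 to 120 N. Pads are 22 mm wide; open, the fingers measure 114 mm over their backs; the gripper's body (76 mm by 85 mm) begins 54 mm behind the grasp point. The pads swing forward as they close: fully open they stand 13 mm farther back than shut.
Start: joints at [-1.205, 0.087, 1.371, -0, 1.684, -0.103], TCP at [0.248, -0.491, 0.231] pointing down, gripper open.
Joint ranges: [-3.1, 3.1], [-0.76, 2.03], [0.27, 2.55], [-1.08, 4.22], [0.17, 2.65], [-2.57, 2.57]. Speed limits (rad/s): [2.79, 2.79, 3.14, 3.14, 3.14, 3.14].

### API

Orientations are given as [roll, pitch, yaw] about the fixed x, y, z axes, in that order (R = Rz(yaw) Ry(pitch) Rx(roll)).
In Python, from plant import telemetry, eyes, job, outline_of gives the robot as it stands.
- The arm moves only by the tool play_rows, never from a script. Its arguments are lists of equal length, an entry for each row: "slide": the shift along the tool's x, y, z in units of 30 mm (1.0 is 30 mm), a list of three; "turn": the turn, a rotation vector about the tool's x, y, z in units of 6 degrees (1.0 is 6 degrees), a list of three. A call has 1 to 20 rows; each row shifts and turns the commanded pose from where the row before left it, along the tool's axes as they then stand; what a row does not reach is not made up. A row lasts 1/10 s, in which the tool goes at most 50 mm and 8.59 degrees, less where a joint would pass 70% of its speed; a pose out of reach is approached as far as the arm can. A call is refused whole if a number of a shift passes 1 or a number of a turn 1, either way. A call with a gripper value outside its range is refused whole. "hand" is the opening in per cent of the stroke, from 0 (shut) to 100 (fully open), set as the call begins (left out, the last holds). The fingers move at their own pace and stop on an object; "force" is the grip in N (left out, the last holds). Time passes only in rows, so rows that do not move let the fingers close. It gives the time, the measured TCP pose, the force and the opening at its end, in the units of the state.
- telemetry.get_state(): the state, without advancing time (a new reading comes with each control period).
- eyes.capture(name): name is "scene" or "top" or "wrist"; returns a dict with "frame" (400x640x3 uint8, blue, green, red), "camera_matrix" (3x3 intrinsics, pixels), "pose" (4x4, takes a point from camera to world coordinates). Camera axes: x right, y down, z forward; pixel columns grow to the right and rows downward; lengths in m; the calibration is good to about 2 mm. The wrist camera is an equidistant fisheye: a pixel r from the principal point sees the ray r / f radians off the axis. A picture is of the moment at which its call begins. There is no depth.
- job.sign_off(): hands the job in, once; it reports no verdict.
Trained networks look in a picture, given as the dict that the camera call returned (one of the last four; its "shot" number tells which), for a name from the list of things; names that differ only in an ending like _2 or _b are one class to them, and where a whole thing is asked for, a point or a joint stands for the part that bears it (a point fixed in the world has none). Each returns a list of dicts, best first, with "confidence" (0 to 1); they miss things now and then, are a little off and sometimes report something else, mostly with a low value. They report only what shows in the picture. A call takes as long as a camera call.
- outline_of(picture, label): "region" (400x640 bool, what is visible of it) and "extent" ([left, top, width, height] in pixels, round what is visible of it).
The state is a dict: "clock": time; "joints": joint angles; "dq": joint speeds; "tau": joint torques, N m; "eef_pos": TCP position; "ee_rot": TCP orientation; "force": force on the tool from outside, world axes, zero at the start; "torque": the same for the moment, N m; "finger_gap": opening from 0.0 (shut) to 1.0 (fully open).
Only numpy, scipy, OpenCV 4.12 (cv2) and the standard library are available. Lean on these libraries where they do the work, as an engineer would, in place of code of your own. Each camera call takes 0.05 s, during which the arm holds its last target.

### The job

The microscope's lamp supply has tripped. Slide the shutter on top of the supply fully open, take the round-handled reset pin from the tool stand, reach its shaft down through the uncovered aperture and press the recessed button all the way down with it. Finish while still gripping the pin and holding the button down, and do not knock over or push about the other things on the table.

Things in the scene. Friction and masses are not known exactly. Their poses are not given: they have to be found in the camera images.
- supply: Lamp supply: fixed grey instrument box, 160 mm (own x) by 240 mm (own y) by 90 mm high, anywhere on the left or right of the table and turned by up to 0.3 rad. Origin: centre of its underside; own x points away from the dials on its front, z up.
- aperture (a point): Centre of the round aperture (18 mm across) in the supply's top face, at the level of the top face (90 mm above the table); at (-30, -45, 90) mm in the supply's frame, axes as the supply. It is a straight vertical bore down to the button, and covered by the shutter at the start.
- button_top (a point): Centre of the top of the white round reset button (15 mm across), 38 mm below the top face inside the bore while not pressed; moves down with the button.
- reset_button (a joint): Travel of the reset button in m: 0 up, 0.008 all the way down, where it meets a stop. Sprung: it starts to move at about 2.4 N and takes about 5.6 N at the bottom; it springs back when let go.
- shutter (a joint): Travel of the sliding shutter in m along the supply's own +y: 0 aperture covered, 0.045 fully open (end stop). It starts at 0 to 0.008 and stays where it is left; friction about 1.5 N.
- shutter_tab (a point): Centre of the shutter's upright black tab, 19 mm above the supply's top face, directly above the middle of the shutter plate; axes as the supply. The tab is 12 mm thick along the supply's y (the sliding direction), 28 mm long along its x and 30 mm high; it stands on the 46 mm square, 4 mm thick steel shutter plate, which runs between two rails 7 mm high.
- stand: Tool stand: fixed grey plastic block, 70 mm (own x) by 180 mm (own y) by 75 mm high, turned by up to 0.4 rad. Origin: centre of its underside. Three 13 mm through holes in a row along its own y, 55 mm apart, hold three upright tools, in any order.
- pin_grip (a point): Centre of the reset pin's handle, own z along the pin towards the top. The pin is all bare metal, 153 mm long: a shaft 8 mm across and 65 mm long, above it a collar 30 mm across and 6 mm thick that rests on the stand's top, above it a plain round handle 18 mm across and 70 mm long, with a ball (21 mm) on top. This point is 106 mm above the tip and 41 mm above the underside of the collar. The pin weighs about 60 g.
- pin_tip (a point): Lower end of the reset pin's shaft, on its axis.
- driver: Another tool in the stand: same shaft and collar, black handle 55 mm long, flaring to 30 mm across. Origin at the lower end of its shaft. Not used.
- scraper: Another tool in the stand: same shaft and collar, flat wooden handle 26 by 7 mm, 60 mm long. Origin at the lower end of its shaft. Not used.
- lens: Bystander: steel objective lens standing between the supply and the stand, 32 mm across, 50 mm high. Origin at the centre of its underside.
- slide_box: Bystander: white slide box, 35 by 90 by 24 mm, lying loose on the supply's top, towards the rear (+x) and +y. Origin at the centre of its underside.
- bottle: Bystander: clear bottle, 66 mm across, 170 mm high, towards the back of the table. Origin at the centre of its underside.
- duster: Bystander: steel spray can, 60 mm across, 200 mm high, towards the back. Origin at the centre of its underside.
- mug: Bystander: white mug, 80 mm across, 90 mm high, at the left. Origin at the centre of its underside.
- mouse: Bystander: black round computer mouse, 62 mm across, 34 mm high, at the right. Origin at the centre of its underside.

How it is judged:
On the way, in this order (a step that is already met when the one before it is completed fails the run):
1. the shutter has been slid fully open (value of joint shutter above 0.036 m), for 0.2 s.
2. the reset button is held down with the gripped pin (value of joint reset_button above 0.0055 m and contact force between pin and reset_button above 1.5 N and contact force between the fingers and pin above 2 N and value of joint shutter above 0.036 m), for 0.3 s.
At the end, for the whole second after the job is handed in: Fingers still grip the pin (over 2 N); its tip, within 9 mm of the aperture axis and tilted under 0.4 rad, presses the button (over 1.5 N) down by over 5.5 of its 8 mm; the shutter is open by over 36 of 45 mm; other things stay upright (0.7 rad), within 50 mm of their starts (all of step 2 and velocity of joint reset_button below 0.01 m/s and contact force between pin and stand below 0.1 N and horizontal distance between pin_tip and aperture below 0.009 m and angle between pin_grip's own z axis and vertical below 0.4 rad and not (distance of driver from where it was at the start of the episode above 0.05 m) and not (distance of scraper from where it was at the start of the episode above 0.05 m) and not (distance of lens from where it was at the start of the episode above 0.05 m) and not (distance of slide_box from where it was at the start of the episode above 0.05 m) and not (distance of bottle from where it was at the start of the episode above 0.05 m) and not (distance of duster from where it was at the start of the episode above 0.05 m) and not (distance of mug from where it was at the start of the episode above 0.05 m) and not (distance of mouse from where it was at the start of the episode above 0.05 m) and not (angle between driver's own z axis and vertical above 0.7 rad) and not (angle between scraper's own z axis and vertical above 0.7 rad) and not (angle between lens's own z axis and vertical above 0.7 rad) and not (angle between slide_box's own z axis and vertical above 0.7 rad) and not (angle between bottle's own z axis and vertical above 0.7 rad) and not (angle between duster's own z axis and vertical above 0.7 rad) and not (angle between mug's own z axis and vertical above 0.7 rad) and not (angle between mouse's own z axis and vertical above 0.7 rad)); the arm keeps its last pose, push and grip.
It fails at once if the button is touched by the fingers instead of the pin (contact force between the fingers and reset_button above 0.5 N).
It fails at once if another thing on the table or in the stand is knocked over or pushed about (distance of any of driver, scraper, lens, slide_box, bottle, duster, mug, mouse from where it was at the start of the episode above 0.05 m or angle between any of driver, scraper, lens, slide_box, bottle, duster, mug, mouse's own z axis and vertical above 0.7 rad).
It also fails if it takes over 54 s, if anything falls off the work surface, if the arm or the gripper's body presses on something with over 40 N, if the wrist force passes 120 N, or if a joint passes its speed limit or range.

## Working session

There is one attempt and no reset: what is moved stays moved. The work goes in short steps, Python scripts to look and compute and a tool call to move; the robot and the scene stay as the last step left them, time stands still between calls to the robot, and variables do not carry over. Pictures are saved under pics/ and viewed, and the job is handed in when it is done.

Besides the shell and the picture viewer there is one more tool, called after "Call:" by a JSON object that holds its "method" and its "body". play_rows: Moves the arm, as the interface text tells. Its arguments: {"type":"object","properties":{"slide":{"type":"array","items":{"type":"array","items":{"type":"number"}}},"turn":{"type":"array","items":{"type":"array","items":{"type":"number"}}},"hand":{"type":"number"},"force":{"type":"number"}},"required":["slide","turn"]}

```bash
ls; mkdir -p pics
python3 - <<'E'
from plant import telemetry, eyes
import cv2,pickle
print(telemetry.get_state())
for n in ["scene","top"]:
    p=eyes.capture(n); cv2.imwrite(f"pics/{n}0.png",p["frame"]); print(n,p["camera_matrix"],p["pose"],p["shot"])
    pickle.dump(p,open(f"{n}0.pkl","wb"))
E
```

```text
pics
{'clock': 0.0, 'joints': array([-1.20506186e+00,  8.79491258e-02,  1.37230725e+00,  2.46732357e-05,
        1.68358965e+00, -1.03059565e-01]), 'dq': array([ 6.59734454e-05,  2.44280898e-04, -4.00689394e-04,  1.35671081e-04,
        8.37219904e-04,  8.05410663e-04]), 'tau': array([-4.90722723e-04, -3.51867950e+01, -3.13274968e+01, -2.11157508e-04,
        1.08081533e-02,  3.03448701e-06]), 'eef_pos': array([ 0.24833479, -0.4901706 ,  0.23011546]), 'ee_rot': array([-1.68473814,  1.56854283,  1.9256513 ]), 'force': array([0.04954168, 0.20242875, 0.4130472 ]), 'torque': array([-0.01500472,  0.02140676, -0.03268415]), 'finger_gap': 1.0044657162747923}
scene [[495.22213081   0.         310.17322098]
 [  0.         495.22213081 202.02703088]
 [  0.           0.           1.        ]] [[-0.11860316  0.63060146 -0.76699093  1.71680844]
 [ 0.99273708  0.05962532 -0.10448876  0.11158324]
 [-0.02015868 -0.77381304 -0.6330932   1.0167039 ]
 [ 0.          0.          0.          1.        ]] 1
top [[366.66961036   0.         318.52117668]
 [  0.         366.66961036 195.54903951]
 [  0.           0.           1.        ]] [[-0.07979796 -0.97307393  0.21623925  0.30619034]
 [-0.99678413  0.07949012 -0.01013496 -0.01652004]
 [-0.00732682 -0.21635261 -0.9762878   1.45865697]
 [ 0.          0.          0.          1.        ]] 2
```

View pics/scene0.png

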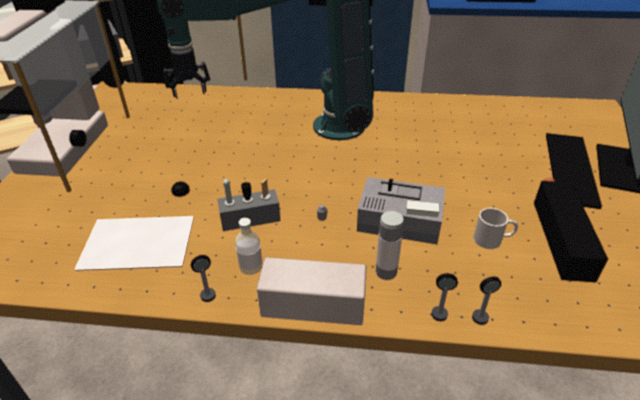

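View pics/top0.png

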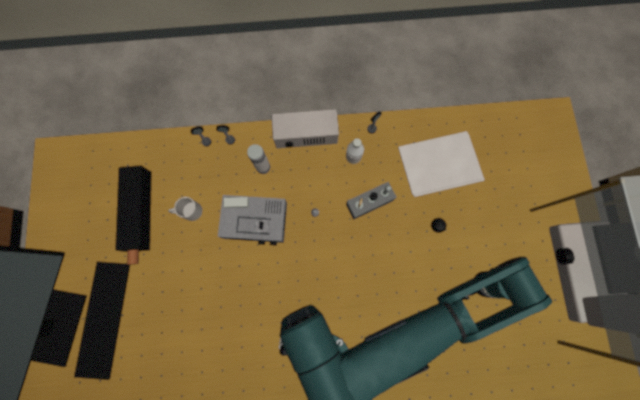

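The supply is on the robot's left, around scene (400,210). The stand is on the right at (248,210), with the metal pin probably the leftmost tool at (228,190). I'll zoom in and get outlines.

Run:
```python
from plant import eyes,outline_of
import cv2,pickle,numpy as np
out={}
for n,cr in [("scene",(150,260,170,460)),("top",(170,255,200,420))]:
    p=eyes.capture(n); f=p["frame"]
    y0,y1,x0,x1=cr
    s=min(780/(x1-x0),590/(y1-y0))
    cv2.imwrite(f"pics/{n}_z.png",cv2.resize(f[y0:y1,x0:x1],None,fx=s,fy=s,interpolation=cv2.INTER_CUBIC))
    out[n]={'p':p}
    for l in ["supply","stand","pin_grip","driver","scraper","shutter_tab","shutter","lens","slide_box","bottle","duster","mug","mouse"]:
        r=outline_of(p,l)
        out[n][l]=r
        print(n,l,[(round(d["confidence"],2),d["extent"],int(d["region"].sum())) for d in r[:2]])
pickle.dump(out,open("o.pkl","wb"))
```

```text
scene supply [(0.57, [355.4, 177.7, 90.7, 66.4], 3757), (0.42, [409.0, 201.3, 29.6, 13.9], 463)]
scene stand [(0.6, [218.3, 191.4, 63.7, 40.7], 1612)]
scene pin_grip [(0.58, [227.3, 179.8, 7.0, 27.1], 168)]
scene driver [(0.72, [242.1, 182.6, 10.6, 19.9], 165)]
scene scraper [(0.61, [258.6, 177.5, 11.6, 22.8], 179)]
scene shutter_tab [(0.53, [378.5, 177.4, 21.8, 17.2], 178), (0.53, [358.1, 176.1, 90.1, 66.8], 3624)]
scene shutter [(0.49, [380.1, 178.7, 16.8, 19.4], 146)]
scene lens []
scene slide_box []
scene bottle [(0.69, [236.2, 217.5, 26.2, 60.4], 1061)]
scene duster [(0.68, [375.6, 212.3, 28.1, 68.5], 1534), (0.65, [222.5, 177.9, 9.8, 30.5], 201)]
scene mug [(0.82, [475.9, 208.1, 42.0, 40.9], 1215), (0.58, [225.3, 177.4, 3.5, 28.7], 134)]
scene mouse [(0.61, [170.7, 186.5, 18.8, 9.7], 239)]
top supply [(0.69, [311.6, 209.1, 8.5, 8.0], 47), (0.59, [219.2, 196.6, 65.6, 51.6], 2669)]
top stand [(0.92, [348.1, 181.0, 47.5, 41.6], 818)]
top pin_grip [(0.6, [380.6, 183.4, 8.5, 13.5], 57)]
top driver [(0.34, [428.3, 217.2, 16.7, 17.1], 189)]
top scraper [(0.56, [246.9, 146.3, 23.2, 30.1], 430), (0.42, [352.0, 197.4, 14.3, 11.4], 69)]
top shutter_tab [(0.55, [253.0, 216.4, 16.1, 15.3], 158), (0.49, [430.3, 218.0, 15.2, 13.9], 174)]
top shutter [(0.69, [255.7, 218.0, 13.6, 16.4], 145)]
top lens [(0.63, [310.9, 208.6, 7.7, 8.8], 60)]
top slide_box [(0.75, [348.2, 181.5, 49.6, 40.8], 750), (0.5, [221.7, 197.9, 27.9, 7.4], 243)]
top bottle [(0.87, [343.0, 140.1, 19.0, 22.5], 367)]
top duster [(0.77, [248.2, 142.0, 22.3, 35.0], 433)]
top mug [(0.72, [171.7, 198.9, 32.2, 23.8], 487)]
top mouse [(0.51, [430.3, 213.7, 17.5, 20.7], 199)]
```

View pics/scene_z.png

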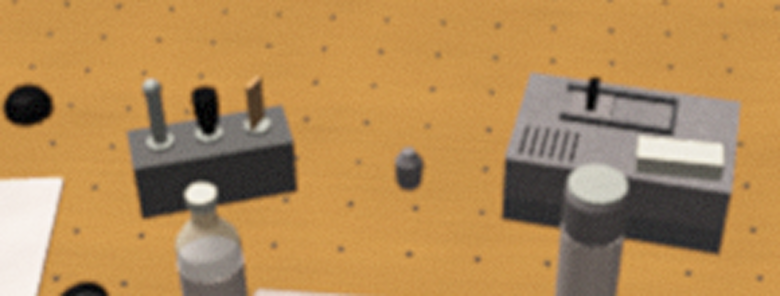

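View pics/top_z.png

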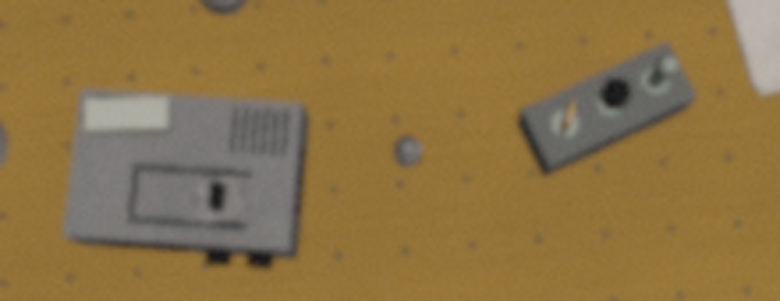

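```bash
cat > h.py <<'E'
import numpy as np,cv2,pickle
from scipy.optimize import least_squares
from scipy.spatial.transform import Rotation as R
def proj(p,X):
    X=np.atleast_2d(X); T=np.linalg.inv(p["pose"]); c=X@T[:3,:3].T+T[:3,3]
    K=p["camera_matrix"]; return c[:,:2]/c[:,2:]*K[0,0]+K[:2,2]
def fproj(p,X):
    X=np.atleast_2d(X); T=np.linalg.inv(p["pose"]); c=X@T[:3,:3].T+T[:3,3]
    K=p["camera_matrix"]; r=np.hypot(c[:,0],c[:,1]); th=np.arctan2(r,c[:,2])
    return c[:,:2]/r[:,None]*th[:,None]*K[0,0]+K[:2,2]
def fray(p,uv,z):
    K=p["camera_matrix"]; d=np.array(uv)-K[:2,2]; r=np.hypot(*d); th=r/K[0,0]
    v=np.array([*(d/r*np.sin(th)),np.cos(th)]); v=p["pose"][:3,:3]@v; o=p["pose"][:3,3]
    return o+v*(z-o[2])/v[2]
def ray(p,uv,z):
    K=p["camera_matrix"]; v=p["pose"][:3,:3]@np.array([*((np.array(uv)-K[:2,2])/K[0,0]),1]); o=p["pose"][:3,3]
    return o+v*(z-o[2])/v[2]
def pl(pose,X):
    x,y,a=pose; X=np.atleast_2d(X); c,s=np.cos(a),np.sin(a)
    return X@np.array([[c,-s,0],[s,c,0],[0,0,1]]).T+[x,y,0]
E
cat > fit.py <<'E'
from h import *
o=pickle.load(open("o.pkl","rb")); S=o["scene"]["p"]; T=o["top"]["p"]
zs=lambda u,v:(170+(u+.5)/(780/290)-.5,150+(v+.5)/(780/290)-.5)
zt=lambda u,v:(200+(u+.5)/(780/220)-.5,170+(v+.5)/(780/220)-.5)
a,b,h=.08,.12,.09
sup=[(S,(-a,-b,h),zs(531,75)),(S,(-a,b,h),zs(740,100)),(S,(a,-b,h),zs(513,160)),(S,(a,b,h),zs(733,190)),(S,(a,-b,0),zs(505,218)),(S,(a,b,0),zs(718,250)),
(T,(a,b,h),zt(82,92)),(T,(a,-b,h),zt(304,103)),(T,(-a,b,h),zt(68,237)),(T,(-a,-b,h),zt(294,248))]
a,b,h=.035,.09,.075
st=[(S,(-a,-b,h),zs(129,131)),(S,(-a,b,h),zs(284,107)),(S,(a,-b,h),zs(137,163)),(S,(a,b,h),zs(294,141)),(S,(a,-b,0),zs(143,215)),(S,(a,b,0),zs(296,190)),
(T,(a,b,h),zt(521,112)),(T,(a,-b,h),zt(667,43)),(T,(-a,-b,h),zt(694,95))]
for nm,L,x0 in [("sup",sup,[.45,.15,0]),("st",st,[.5,-.2,.3])]:
    def f(x): return np.concatenate([(proj(p,pl(x,X))-uv)[0] for p,X,uv in L])
    r=least_squares(f,x0,loss="soft_l1"); print(nm,r.x.round(4)); print(f(r.x).reshape(-1,2).round(1).tolist())
    np.save(nm+".npy",r.x)
E
python3 fit.py
python3 - <<'E'
from h import *
o=pickle.load(open("o.pkl","rb")); sup=np.load("sup.npy"); st=np.load("st.npy")
print("ap",pl(sup,[-.03,-.045,.09])); print("holes",pl(st,[[0,-.055,.116],[0,0,.116],[0,.055,.116]]))
for n,cr in [("scene",(150,260,170,460)),("top",(170,255,200,420))]:
    p=o[n]["p"]; y0,y1,x0,x1=cr; s=780/(x1-x0)
    im=cv2.resize(p["frame"][y0:y1,x0:x1],None,fx=s,fy=s,interpolation=cv2.INTER_CUBIC)
    def d(X,c=(0,0,255)):
        uv=((proj(p,X)-[x0,y0]+.5)*s-.5); cv2.polylines(im,[np.round(uv).astype(int)],False,c,1)
    for P,a,b,h in [(sup,.08,.12,.09),(st,.035,.09,.075)]:
        for z in (0,h): d(pl(P,[(-a,-b,z),(a,-b,z),(a,b,z),(-a,b,z),(-a,-b,z)]))
    t=np.linspace(0,6.3,20)
    for dy in(-.055,0,.055): d(pl(st,np.c_[.015*np.cos(t),dy+.015*np.sin(t),0*t+.081]),(0,255,0))
    d(pl(st,[[0,-.055,.081],[0,-.055,.163]]),(0,255,255))
    for q in (0,.008): d(pl(sup,[[-.03,-.045+q,.094],[-.03,-.045+q,.124]]),(0,255,255))
    cv2.imwrite(f"pics/{n}_fit.png",im)
E
```

```text
sup [ 0.5459  0.2281 -0.1257]
[[-0.9, -1.1], [-0.4, -0.3], [-2.9, -0.8], [0.0, 0.1], [-1.1, 0.5], [1.0, 0.9], [-0.6, -0.3], [-0.7, -0.7], [-1.0, 0.6], [-0.7, 0.4]]
st [ 0.5822 -0.2324  0.3571]
[[-0.3, -0.9], [0.0, -1.4], [-1.0, 1.5], [0.6, -0.3], [0.1, 1.0], [1.2, 0.2], [-0.3, -0.5], [0.1, -0.3], [0.9, 1.0]]
ap [[0.51046222 0.18725133 0.09      ]]
holes [[ 0.60144151 -0.28392576  0.116     ]
 [ 0.5822144  -0.23239598  0.116     ]
 [ 0.56298729 -0.18086619  0.116     ]]
```

View pics/scene_fit.png

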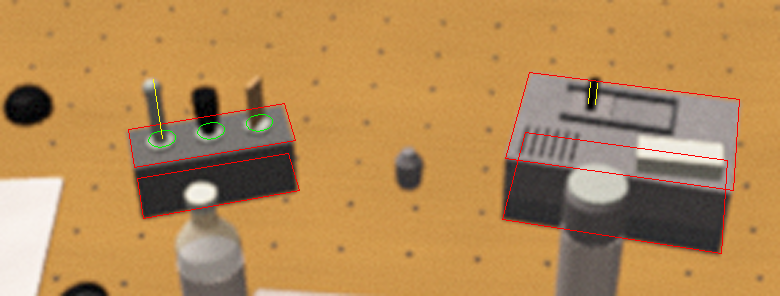

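View pics/top_fit.png

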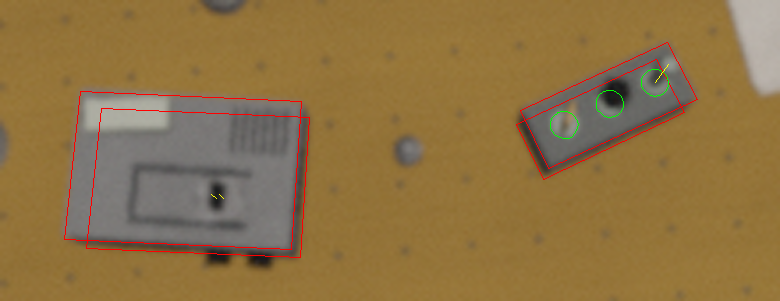

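```bash
cat >> h.py <<'E'
def tool(s): 
    return R.from_euler("xyz",s["ee_rot"]).as_matrix(),np.array(s["eef_pos"])
def yawy(M): return np.arctan2(M[1,1],M[0,1])  # direction of tool y
def delta(s,yd,pos):
    """want x down, tool y at angle yd; prints turn (units 6deg) and slide (units 30mm) after the turn"""
    M,p=tool(s); x=np.array([0,0,-1.]); y=np.array([np.cos(yd),np.sin(yd),0]); W=np.c_[x,y,np.cross(x,y)]
    rv=R.from_matrix(M.T@W).as_rotvec(); print("turn units",(np.degrees(rv)/6).round(2),"slide units after turn",(W.T@(np.array(pos)-p)/.03).round(3))
E
python3 - <<'E'
from h import *
from plant import telemetry
s=telemetry.get_state(); M,p=tool(s); print(M.round(3),yawy(M))
sup=np.load("sup.npy"); st=np.load("st.npy")
for k in (0,np.pi):
    print("push"); delta(s,sup[2]+np.pi/2+k,[*pl(sup,[-.03,-.10,0])[0,:2],.23])
    print("pin"); delta(s,st[2]+k,[*pl(st,[0,-.055,0])[0,:2],.23])
E
```

```text
[[ 0.     0.452 -0.892]
 [-0.    -0.892 -0.452]
 [-1.     0.    -0.   ]] -1.1020154055242617
push
turn units [-24.32   0.    -0.  ] slide units after turn [ 0.045 21.68   5.831]
pin
turn units [-13.93   0.    -0.  ] slide units after turn [ 0.045 13.432 -2.344]
push
turn units [ 5.68 -0.   -0.  ] slide units after turn [  0.045 -21.68   -5.831]
pin
turn units [16.07 -0.   -0.  ] slide units after turn [  0.045 -13.432   2.344]
```

Call:
{"method": "play_rows", "body": {"slide": [[0,0,0],[0,0,0],[0,0,0],[0,0,0],[0,0,0],[0,0,0],[0,0,0],[0,0,0],[0,0,0],[0,0,0],[0,0,0]], "turn": [[-0.93,0,0],[-0.93,0,0],[-0.93,0,0],[-0.93,0,0],[-0.93,0,0],[-0.93,0,0],[-0.93,0,0],[-0.93,0,0],[-0.93,0,0],[-0.93,0,0],[0,0,0]], "hand": 0, "force": 60}}

```text
clock: 2.6
eef_pos: [0.2485, -0.4907, 0.2313]
ee_rot: [0.756, 1.571, -0.943]
force: [0.5, 0.8, 1.0]
finger_gap: -0.001
```

Run:
```python
from h import *
from plant import telemetry
s=telemetry.get_state(); M,p=tool(s); print(s["clock"],p,yawy(M))
sup=np.load("sup.npy")
delta(s,sup[2],[*pl(sup,[-.03,-.09,0])[0,:2],.23])
```

```text
2.6 [ 0.24848825 -0.49067776  0.23134616] -0.1283611363443447
turn units [-0.03  0.   -0.  ] slide units after turn [  0.045   5.831 -22.014]
```

Call:
{"method": "play_rows", "body": {"slide": [[0,0.29,-1],[0,0.29,-1],[0,0.29,-1],[0,0.29,-1],[0,0.29,-1],[0,0.29,-1],[0,0.29,-1],[0,0.29,-1],[0,0.29,-1],[0,0.29,-1],[0,0.29,-1],[0,0.29,-1],[0,0.29,-1],[0,0.29,-1],[0,0.29,-1],[0,0.29,-1],[0,0.29,-1],[0,0.29,-1],[0,0.29,-1],[0,0.29,-1]], "turn": [[0,0,0],[0,0,0],[0,0,0],[0,0,0],[0,0,0],[0,0,0],[0,0,0],[0,0,0],[0,0,0],[0,0,0],[0,0,0],[0,0,0],[0,0,0],[0,0,0],[0,0,0],[0,0,0],[0,0,0],[0,0,0],[0,0,0],[0,0,0]]}}

```text
clock: 4.6
eef_pos: [0.4981, 0.0835, 0.2314]
ee_rot: [1.305, 1.57, -0.397]
force: [0.3, 0.5, -0.8]
finger_gap: 0.001
```

Call:
{"method": "play_rows", "body": {"slide": [[0,0,-1],[0,0,-1],[0,0,0],[0,0,0]], "turn": [[0,0,0],[0,0,0],[0,0,0],[0,0,0]]}}

```text
clock: 5.0
eef_pos: [0.5053, 0.1419, 0.2311]
ee_rot: [-0.287, 1.57, -1.986]
force: [-0.1, -0.5, -0.4]
finger_gap: -0.004
```

Run:
```python
from h import *
from plant import telemetry,eyes
s=telemetry.get_state(); M,p=tool(s); print(s["clock"],p,yawy(M))
sup=np.load("sup.npy")
delta(s,sup[2],[*pl(sup,[-.03,-.09,0])[0,:2],.106])
w=eyes.capture("wrist"); pickle.dump(w,open("w1.pkl","wb")); print(w["camera_matrix"],w["pose"].round(3))
im=w["frame"].copy()
def d(X,c=(0,0,255)): cv2.polylines(im,[np.round(fproj(w,X)*8).astype(int)],False,c,1,cv2.LINE_AA,3)
t=np.linspace(0,1,15)[:,None]
def box(a0,a1,b0,b1,z):
    P=np.array([(a0,b0,z),(a1,b0,z),(a1,b1,z),(a0,b1,z),(a0,b0,z)]); return pl(sup,np.vstack([P[i]*(1-t)+P[i+1]*t for i in range(4)]))
cv2.imwrite("pics/w1raw.png",im)
d(box(-.08,.08,-.12,.12,.09)); d(box(-.08,.08,-.12,.12,0),(255,0,0)); d(box(-.044,-.016,-.051,-.039,.124),(0,255,255))
cv2.imwrite("pics/w1.png",im)
```

```text
5.0 [0.50529925 0.14194284 0.23111874] -0.12822322265736885
turn units [-0.02  0.01  0.  ] slide units after turn [ 4.171 -0.019 -0.02 ]
[[309.70691629   0.         313.50628911]
 [  0.         309.70691629 198.2897528 ]
 [  0.           0.           1.        ]] [[ 0.992 -0.121 -0.041  0.516]
 [-0.128 -0.94  -0.316  0.224]
 [ 0.     0.319 -0.948  0.373]
 [ 0.     0.     0.     1.   ]]
```

View pics/w1.png

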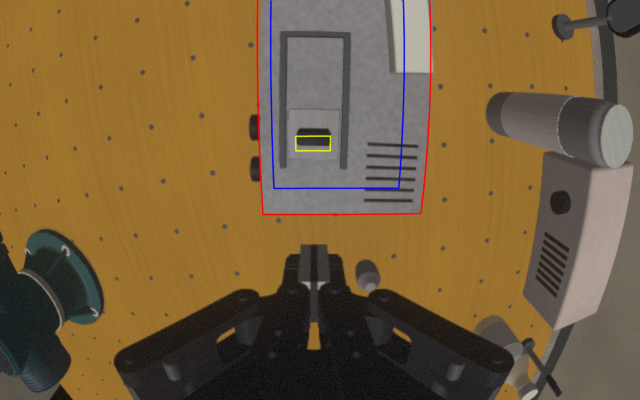

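Call:
{"method": "play_rows", "body": {"slide": [[0.85,0,0],[0.85,0,0],[0.85,0,0],[0.85,0,0],[0.75,0,0],[0,0,0],[0,0,-0.2],[0,0,-0.2],[0,0,-0.2],[0,0,-0.2],[0,0,-0.2],[0,0,0]], "turn": [[0,0,0],[0,0,0],[0,0,0],[0,0,0],[0,0,0],[0,0,0],[0,0,0],[0,0,0],[0,0,0],[0,0,0],[0,0,0],[0,0,0]]}}

```text
clock: 6.25
eef_pos: [0.5094, 0.1724, 0.1071]
ee_rot: [2.042, 1.57, 0.345]
force: [0.4, 0.1, -0.3]
finger_gap: -0.001
```

Call:
{"method": "play_rows", "body": {"slide": [[0,0,-0.2],[0,0,-0.2],[0,0,-0.2],[0,0,-0.2],[0,0,-0.2],[0,0,-0.2],[0,0,-0.2],[0,0,0]], "turn": [[0,0,0],[0,0,0],[0,0,0],[0,0,0],[0,0,0],[0,0,0],[0,0,0],[0,0,0]]}}

```text
clock: 7.05
eef_pos: [0.5144, 0.2142, 0.1067]
ee_rot: [-2.544, 1.57, 2.041]
force: [-0.9, 0.4, 0.2]
finger_gap: -0.004
```

Run:
```python
from h import *
from plant import telemetry,eyes
s=telemetry.get_state(); M,p=tool(s); print(s["clock"],p,s["force"])
sup=np.load("sup.npy"); c=np.linalg.inv(np.array([[np.cos(sup[2]),-np.sin(sup[2])],[np.sin(sup[2]),np.cos(sup[2])]]))@(p[:2]-sup[:2]); print("own",c)
w=eyes.capture("wrist"); cv2.imwrite("pics/w2.png",w["frame"])
```

```text
7.05 [0.51443199 0.2142187  0.10665736] [-0.85309653  0.41731546  0.15596942]
own [-0.0294414  -0.01774773]
```

View pics/w2.png

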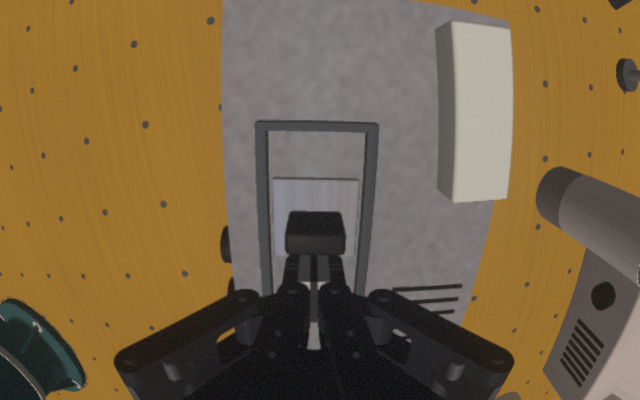

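Call:
{"method": "play_rows", "body": {"slide": [[0,0,-0.1],[0,0,-0.1],[0,0,-0.1],[0,0,0]], "turn": [[0,0,0],[0,0,0],[0,0,0],[0,0,0]]}}

```text
clock: 7.5
eef_pos: [0.5145, 0.216, 0.1066]
ee_rot: [-0.185, 1.557, -1.886]
force: [-3.6, -16.7, 5.3]
finger_gap: -0.001
```

Run:
```python
from h import *
from plant import telemetry,eyes
s=telemetry.get_state(); M,p=tool(s); print(s["clock"],p,s["force"])
sup=np.load("sup.npy"); c=np.linalg.inv(np.array([[np.cos(sup[2]),-np.sin(sup[2])],[np.sin(sup[2]),np.cos(sup[2])]]))@(p[:2]-sup[:2]); print("own",c)
w=eyes.capture("wrist"); print(fray(w,(315,179),.094),fray(w,(315,123),.097))
im=w["frame"].copy()
t=np.linspace(0,1,15)[:,None]
def d(X,c=(0,0,255)): cv2.polylines(im,[np.round(fproj(w,X)*8).astype(int)],False,c,1,cv2.LINE_AA,3)
def box(a0,a1,b0,b1,z):
    P=np.array([(a0,b0,z),(a1,b0,z),(a1,b1,z),(a0,b1,z),(a0,b0,z)]); return pl(sup,np.vstack([P[i]*(1-t)+P[i+1]*t for i in range(4)]))
d(box(-.053,-.007,-.023,.023,.094)); d(box(-.08,.08,-.12,.12,.09),(255,0,0))
cv2.imwrite("pics/w3.png",im)
```

```text
7.5 [0.51450173 0.21597639 0.10662732] [ -3.55230343 -16.67143852   5.30843731]
own [-0.0295925  -0.01599516]
[0.52064607 0.25622395 0.094     ] [0.524389   0.28509503 0.097     ]
```

View pics/w3.png

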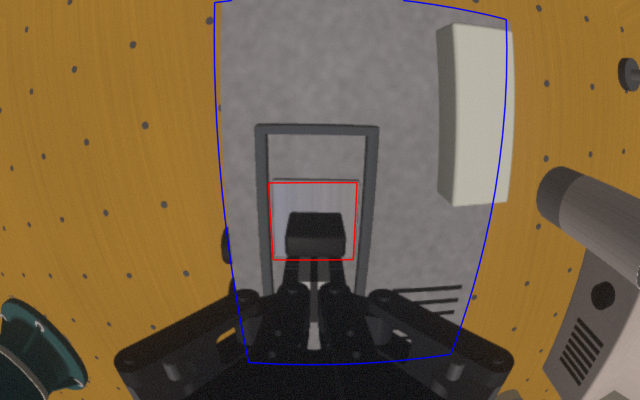

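End stop reached (−17 N against the push), and the plate sits where the fully open position predicts. Next I'll back off, rise and look at the aperture.

Call:
{"method": "play_rows", "body": {"slide": [[0,0,0.3],[0,0,0.2],[-0.8,0,0],[-1,0,0],[-1,0,0],[-1,0,0.5],[-1,0,0.8],[-0.5,0,0.8],[0,0,0.4],[0,0,0],[0,0,0]], "turn": [[0,0,0],[0,0,0],[0,0,0],[0,0,0],[0,0,0],[0,0,0],[0,0,0],[0,0,0],[0,0,0],[0,0,0],[0,0,0]]}}

```text
clock: 8.65
eef_pos: [0.5037, 0.1332, 0.2639]
ee_rot: [-1.658, 1.568, 2.926]
force: [-0.2, 0.2, -0.4]
finger_gap: -0.002
```

Run:
```python
from h import *
from plant import telemetry,eyes
s=telemetry.get_state(); M,p=tool(s); print(s["clock"],p,s["force"])
sup=np.load("sup.npy"); st=np.load("st.npy")
w=eyes.capture("wrist"); pickle.dump(w,open("w4.pkl","wb"))
im=w["frame"].copy(); cv2.imwrite("pics/w4raw.png",im)
t=np.linspace(0,1,15)[:,None]
def d(X,c=(0,0,255)): cv2.polylines(im,[np.round(fproj(w,X)*8).astype(int)],False,c,1,cv2.LINE_AA,3)
def box(a0,a1,b0,b1,z):
    P=np.array([(a0,b0,z),(a1,b0,z),(a1,b1,z),(a0,b1,z),(a0,b0,z)]); return pl(sup,np.vstack([P[i]*(1-t)+P[i+1]*t for i in range(4)]))
d(box(-.053,-.007,-.023,.023,.094)); d(box(-.08,.08,-.12,.12,.09),(255,0,0))
a=np.linspace(0,6.3,30); d(pl(sup,np.c_[-.03+.009*np.cos(a),-.045+.009*np.sin(a),.09+0*a]))
cv2.imwrite("pics/w4.png",im)
print(fproj(w,pl(sup,[-.03,-.045,.09])))
```

```text
8.65 [0.50368489 0.13320878 0.26394513] [-0.22625387  0.16060273 -0.42816799]
[[313.63358959 125.10324121]]
```

View pics/w4.png

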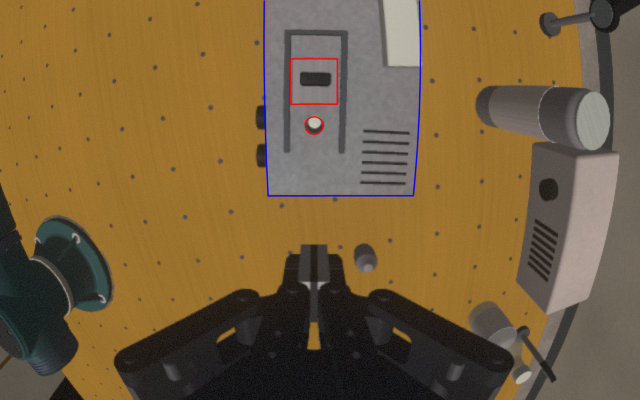

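The aperture shows at (315,126) with the white button inside. I'll zoom to measure it.

Run:
```python
from h import *
w=pickle.load(open("w4.pkl","rb")); im=w["frame"][95:160,270:360]
cv2.imwrite("pics/w4z.png",cv2.resize(im,None,fx=8,fy=8,interpolation=cv2.INTER_CUBIC))
```

```text
(no output)
```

View pics/w4z.png

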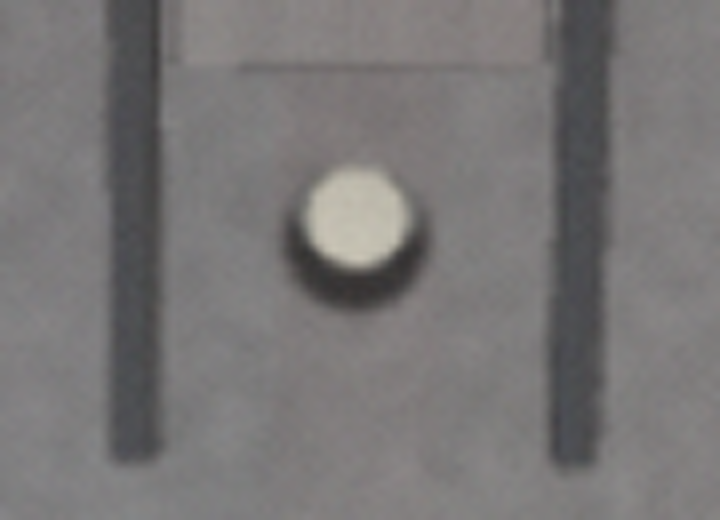

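Run:
```python
from h import *
from plant import telemetry
w=pickle.load(open("w4.pkl","rb"))
a=fray(w,(314.3,124.1),.09); b=fray(w,(270+358/8-.5,95+217/8-.5),.052); print(a,b)
np.save("ap.npy",(a+b)[:2]/2)
s=telemetry.get_state(); st=np.load("st.npy")
delta(s,st[2],[*pl(st,[0,-.055,0])[0,:2],.26])
```

```text
[0.5112646  0.18818799 0.09      ] [0.51116896 0.18784359 0.052     ]
turn units [-4.63 -0.01  0.03] slide units after turn [ 0.126 -1.809 14.175]
```

Call:
{"method": "play_rows", "body": {"slide": [[0,0,0],[0,0,0],[0,0,0],[0,0,0],[0,0,0],[0,-0.13,1],[0,-0.13,1],[0,-0.13,1],[0,-0.13,1],[0,-0.13,1],[0,-0.13,1],[0,-0.13,1],[0,-0.13,1],[0,-0.13,1],[0,-0.13,1],[0,-0.13,1],[0,-0.13,1],[0,-0.13,1],[0,-0.12,1],[0,0,0]], "turn": [[-0.926,0,0],[-0.926,0,0],[-0.926,0,0],[-0.926,0,0],[-0.926,0,0],[0,0,0],[0,0,0],[0,0,0],[0,0,0],[0,0,0],[0,0,0],[0,0,0],[0,0,0],[0,0,0],[0,0,0],[0,0,0],[0,0,0],[0,0,0],[0,0,0],[0,0,0]], "hand": 100}}

```text
clock: 10.7
eef_pos: [0.6004, -0.2822, 0.2621]
ee_rot: [-2.242, 1.567, 2.824]
force: [0.3, -0.7, 0.1]
finger_gap: 1.002
```

Call:
{"method": "play_rows", "body": {"slide": [[0,0,0]], "turn": [[0,0,0]]}}

```text
clock: 10.8
eef_pos: [0.6003, -0.279, 0.2635]
ee_rot: [-2.687, 1.567, 2.383]
force: [0.3, -0.4, -0.3]
finger_gap: 1.0
```

```bash
cat > look.py <<'E'
from h import *
from plant import telemetry,eyes
import sys
n=sys.argv[1]
s=telemetry.get_state(); M,p=tool(s); print(s["clock"],p,yawy(M),s["finger_gap"])
st=np.load("st.npy")
w=eyes.capture("wrist"); pickle.dump(w,open(n+".pkl","wb"))
im=w["frame"].copy(); cv2.imwrite(f"pics/{n}raw.png",im)
def d(X,c=(0,0,255)): cv2.polylines(im,[np.round(fproj(w,X)*8).astype(int)],False,c,1,cv2.LINE_AA,3)
def box(a,b,z): return pl(st,[(-a,-b,z),(-a,0,z),(-a,b,z),(a,b,z),(a,0,z),(a,-b,z),(-a,-b,z)])
d(box(.035,.09,.075),(255,0,0))
a=np.linspace(0,6.3,30)
for y in (-.055,0,.055): d(pl(st,np.c_[.015*np.cos(a),y+.015*np.sin(a),.081+0*a]),(0,255,0))
d(pl(st,np.c_[.0105*np.cos(a),-.055+.0105*np.sin(a),.153+0*a]))
cv2.imwrite(f"pics/{n}.png",im)
delta(s,st[2],[*pl(st,[0,-.055,0])[0,:2],.097])
E
python3 look.py w5
```

```text
10.8 [ 0.60029543 -0.27904915  0.2634742 ] 0.3570831626825385 0.9996692748764101
turn units [-0.   -0.03  0.02] slide units after turn [ 5.549 -0.021  0.166]
```

View pics/w5.png

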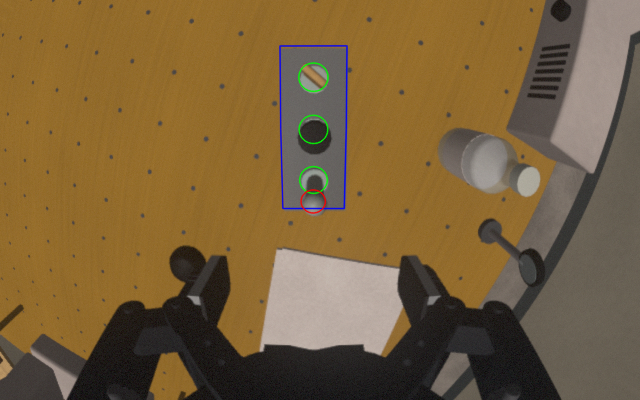

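The overlay matches the stand and the pin to about 1 mm. Descend and grip.

Call:
{"method": "play_rows", "body": {"slide": [[0,-0.02,0.16],[0.6,0,0],[0.6,0,0],[0.6,0,0],[0.6,0,0],[0.6,0,0],[0.6,0,0],[0.6,0,0],[0.6,0,0],[0.6,0,0],[0.22,0,0],[0,0,0],[0,0,0]], "turn": [[0,-0.03,0.02],[0,0,0],[0,0,0],[0,0,0],[0,0,0],[0,0,0],[0,0,0],[0,0,0],[0,0,0],[0,0,0],[0,0,0],[0,0,0],[0,0,0]]}}

```text
clock: 12.15
eef_pos: [0.6022, -0.2847, 0.0984]
ee_rot: [0.616, 1.565, -0.597]
force: [0.1, -0.5, -0.2]
finger_gap: 1.002
```

Call:
{"method": "play_rows", "body": {"slide": [[0,0,0],[0,0,0],[0,0,0],[0,0,0],[0,0,0],[0,0,0],[0,0,0],[0,0,0],[0,0,0],[0,0,0]], "turn": [[0,0,0],[0,0,0],[0,0,0],[0,0,0],[0,0,0],[0,0,0],[0,0,0],[0,0,0],[0,0,0],[0,0,0]], "hand": 0, "force": 90}}

```text
clock: 13.15
eef_pos: [0.6018, -0.285, 0.0975]
ee_rot: [0.577, 1.567, -0.637]
force: [-0.3, -0.7, 2.1]
finger_gap: 0.191
```

```bash
python3 look.py w6
```

```text
13.15 [ 0.60177397 -0.284952    0.09747528] 0.3567373110781035 0.1908970899877547
turn units [-0.    0.03 -0.02] slide units after turn [ 0.016  0.002 -0.036]
```

View pics/w6raw.png

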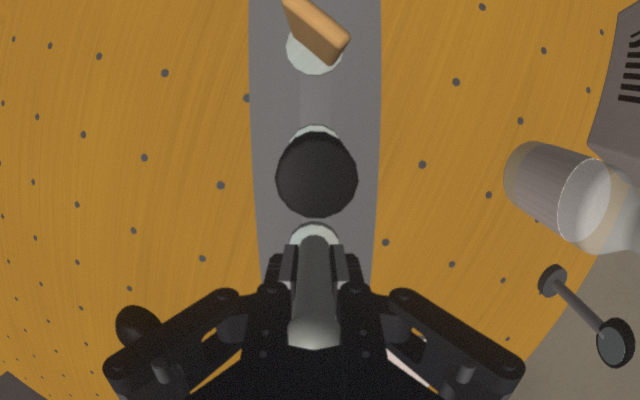

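Call:
{"method": "play_rows", "body": {"slide": [[-0.3,0,0],[-0.5,0,0],[-0.5,0,0],[-0.5,0,0],[-0.5,0,0],[-0.5,0,0],[-0.5,0,0],[-0.5,0,0],[-0.5,0,0],[-0.5,0,0],[-0.4,0,0],[0,0,0]], "turn": [[0,0,0],[0,0,0],[0,0,0],[0,0,0],[0,0,0],[0,0,0],[0,0,0],[0,0,0],[0,0,0],[0,0,0],[0,0,0],[0,0,0]]}}

```text
clock: 14.4
eef_pos: [0.602, -0.2849, 0.2563]
ee_rot: [0.642, 1.562, -0.572]
force: [0.8, -1.0, -0.2]
finger_gap: 0.187
```

```bash
python3 look.py w7
python3 - <<'E'
from h import *
from plant import telemetry
s=telemetry.get_state(); ap=np.load("ap.npy"); print(s["force"])
delta(s,np.load("st.npy")[2],[*ap,.26]); delta(s,-.126,[*ap,.26])
E
```

```text
14.4 [ 0.60197989 -0.28492774  0.25629205] 0.35677323241120046 0.18717004053045946
turn units [-0.    0.07 -0.05] slide units after turn [ 5.31e+00 -5.00e-03 -3.80e-02]
[ 0.0800488   0.81493556 -0.69415005]
turn units [-0.    0.05 -0.03] slide units after turn [ -0.178   2.685 -15.817]
turn units [ 4.61  0.04 -0.05] slide units after turn [ -0.178  -4.97  -15.254]
```

View pics/w7raw.png

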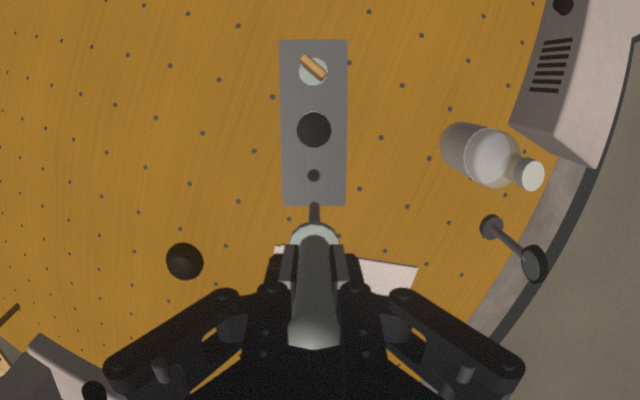

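Run:
```python
from h import *
o=pickle.load(open("o.pkl","rb"))
for n in ("bottle","duster"):
    for c in ("scene","top"):
        e=o[c][n][0]["extent"]; print(n,c,ray(o[c]["p"],(e[0]+e[2]/2,e[1]+e[3]/2),.09))
w=pickle.load(open("w7.pkl","rb")); cv2.imwrite("pics/w7z.png",cv2.resize(w["frame"][190:260,280:350],None,fx=8,fy=8,interpolation=cv2.INTER_CUBIC))
M=np.c_[[0,0,-1.],[np.cos(.357),np.sin(.357),0],np.cross([0,0,-1.],[np.cos(.357),np.sin(.357),0])]
for v in (205,207): print(M.T@(fray(w,(314,v),.169)-[.6020,-.2849,.2563]))
```

```text
bottle scene [ 0.80030704 -0.18018811  0.09      ]
bottle top [ 0.77561998 -0.17785305  0.09      ]
duster scene [0.75934186 0.19060518 0.09      ]
duster top [0.77222295 0.18853522 0.09      ]
[0.0873     0.0010816  0.00119193]
[0.0873     0.00108173 0.00287374]
```

View pics/w7z.png

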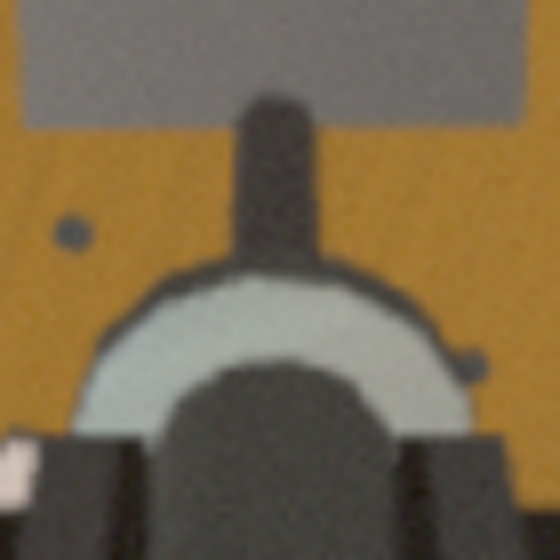

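Call:
{"method": "play_rows", "body": {"slide": [[0,0.1,-0.5],[0,0.17,-1],[0,0.17,-1],[0,0.17,-1],[0,0.17,-1],[0,0.17,-1],[0,0.17,-1],[0,0.17,-1],[0,0.17,-1],[0,0.17,-1],[0,0.17,-1],[0,0.17,-1],[0,0.17,-1],[0,0.17,-1],[0,0.17,-1],[0,0.15,-0.9],[0,0.06,-0.4],[0,0,0],[0,0,0],[0,0,0]], "turn": [[0,0.05,-0.03],[0,0,0],[0,0,0],[0,0,0],[0,0,0],[0,0,0],[0,0,0],[0,0,0],[0,0,0],[0,0,0],[0,0,0],[0,0,0],[0,0,0],[0,0,0],[0,0,0],[0,0,0],[0,0,0],[0,0,0],[0,0,0],[0,0,0]]}}

```text
clock: 16.45
eef_pos: [0.5114, 0.1867, 0.2538]
ee_rot: [-2.294, 1.569, 2.774]
force: [0.2, -0.9, 0.1]
finger_gap: 0.188
```

```bash
cat > look2.py <<'E'
from h import *
from plant import telemetry,eyes
import sys
n=sys.argv[1]; ap=np.load("ap.npy")
s=telemetry.get_state(); M,p=tool(s); print(s["clock"],p,yawy(M),s["finger_gap"],s["force"])
w=eyes.capture("wrist"); pickle.dump(w,open(n+".pkl","wb"))
cv2.imwrite(f"pics/{n}raw.png",w["frame"])
delta(s,.357,[*ap,.20]); print("ap px",fproj(w,[*ap,.09]),"tip px",fproj(w,(p+M@[.0875,0,0])))
c=w["frame"][100:280,200:430]; cv2.imwrite(f"pics/{n}z.png",cv2.resize(c,None,fx=3.3,fy=3.3,interpolation=cv2.INTER_CUBIC))
E
python3 look2.py w8
```

```text
16.45 [0.51140434 0.18670911 0.25377508] 0.355213881929185 0.18780771116164865 [ 0.19828825 -0.88659722  0.12650555]
turn units [-0.02 -0.01  0.02] slide units after turn [ 1.793  0.009 -0.043]
ap px [[313.76151931 178.14118508]] tip px [[313.10585562 204.25678966]]
```

View pics/w8raw.png

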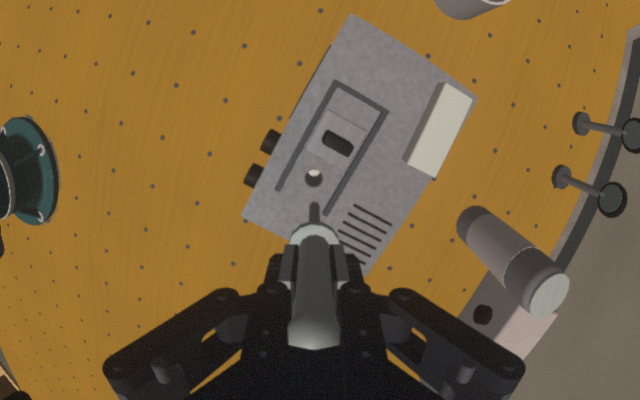

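Call:
{"method": "play_rows", "body": {"slide": [[0.4,0.01,-0.05],[0.5,0,0],[0.5,0,0],[0.4,0,0],[0.2,0,0],[0,0,0],[0,0,0]], "turn": [[0,0,0],[0,0,0],[0,0,0],[0,0,0],[0,0,0],[0,0,0],[0,0,0]]}}

```text
clock: 17.2
eef_pos: [0.5111, 0.1895, 0.1943]
ee_rot: [-2.855, 1.569, 2.214]
force: [0.2, -0.2, 0.8]
finger_gap: 0.189
```

```bash
python3 look2.py w9
```

```text
17.2 [0.51110159 0.18953223 0.19426526] 0.3568282897973671 0.1886388879526033 [ 0.20779117 -0.15021525  0.75824334]
turn units [-0.   -0.02  0.01] slide units after turn [-0.191 -0.014  0.049]
ap px [[312.74114763 199.40025884]] tip px [[313.14251362 204.24950763]]
```

View pics/w9z.png

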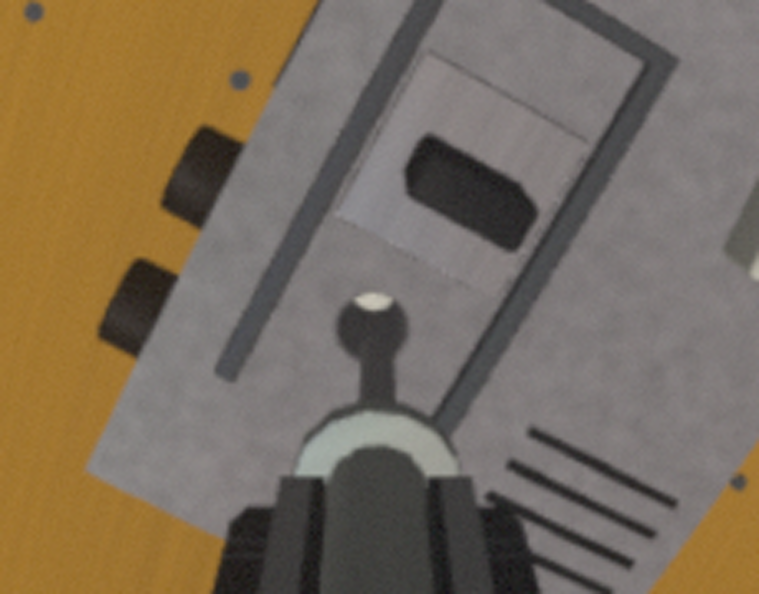

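Call:
{"method": "play_rows", "body": {"slide": [[0,-0.04,0],[0.2,0,0],[0.2,0,0],[0.2,0,0],[0.2,0,0],[0.2,0,0],[0.2,0,0],[0.2,0,0],[0.2,0,0],[0,0,0],[0,0,0]], "turn": [[0,0,0],[0,0,0],[0,0,0],[0,0,0],[0,0,0],[0,0,0],[0,0,0],[0,0,0],[0,0,0],[0,0,0],[0,0,0]]}}

```text
clock: 18.35
eef_pos: [0.5097, 0.1891, 0.1459]
ee_rot: [-2.587, 1.568, 2.482]
force: [-0.2, -0.7, -0.9]
finger_gap: 0.19
```

```bash
python3 look2.py w10
```

```text
18.35 [0.50970199 0.18909349 0.14591351] 0.3567426011016106 0.18993030151783197 [-0.16276096 -0.74386098 -0.90067597]
turn units [-0.   -0.02  0.01] slide units after turn [-1.803  0.035  0.051]
ap px [[314.6944196  221.82743706]] tip px [[313.15212959 204.26141616]]
```

View pics/w10z.png

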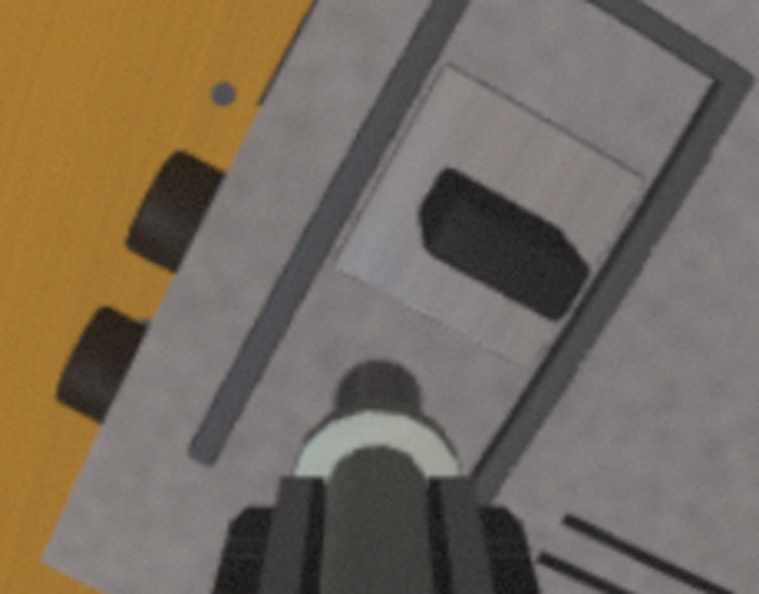

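The shaft is in the bore, centred on it, with no side force. Press.

Call:
{"method": "play_rows", "body": {"slide": [[0.1,0,0],[0.1,0,0],[0.1,0,0],[0.1,0,0],[0.05,0,0],[0,0,0],[0,0,0],[0,0,0]], "turn": [[0,0,0],[0,0,0],[0,0,0],[0,0,0],[0,0,0],[0,0,0],[0,0,0],[0,0,0]]}}

```text
clock: 19.2
eef_pos: [0.5099, 0.1892, 0.133]
ee_rot: [-3.007, 1.569, 2.063]
force: [-0.9, -0.5, 4.7]
finger_gap: 0.186
```

Call:
{"method": "play_rows", "body": {"slide": [[0.1,0,0],[0,0,0],[0,0,0]], "turn": [[0,0,0],[0,0,0],[0,0,0]]}}

```text
clock: 19.5
eef_pos: [0.5101, 0.1892, 0.1312]
ee_rot: [2.705, 1.569, 1.491]
force: [-2.1, -0.7, 8.5]
finger_gap: 0.186
```

Call:
{"method": "play_rows", "body": {"slide": [[0.07,0,0],[0,0,0],[0,0,0],[0,0,0],[0,0,0],[0,0,0]], "turn": [[0,0,0],[0,0,0],[0,0,0],[0,0,0],[0,0,0],[0,0,0]]}}

```text
clock: 20.1
eef_pos: [0.5103, 0.1893, 0.131]
ee_rot: [2.189, 1.568, 0.975]
force: [-4.6, -1.3, 14.6]
finger_gap: 0.191
```

```bash
python3 look2.py w11
python3 - <<'E'
from plant import telemetry,eyes
import cv2
for i in range(3):
    f=eyes.capture("scene")["frame"]; print(telemetry.get_state()["force"],telemetry.get_state()["eef_pos"])
cv2.imwrite("pics/s11.png",cv2.resize(f[120:300,160:540],None,fx=2,fy=2))
E
```

```text
20.1 [0.51033878 0.18925601 0.1310477 ] 0.35678310257192347 0.19144071225615744 [-4.64461069 -1.33827327 14.63110779]
turn units [-0.   -0.01 -0.02] slide units after turn [-2.298  0.013  0.049]
ap px [[313.49896108 230.56241595]] tip px [[313.1336049  204.26231191]]
[-3.19026008 -1.20264431 16.0363952 ] [0.51033432 0.1892639  0.13104754]
[-4.13073275 -0.667021   15.4816657 ] [0.51034109 0.1892638  0.13104452]
[-3.7613725  -2.30952515 15.66819838] [0.51034793 0.1892501  0.1310371 ]
```

View pics/w11raw.png

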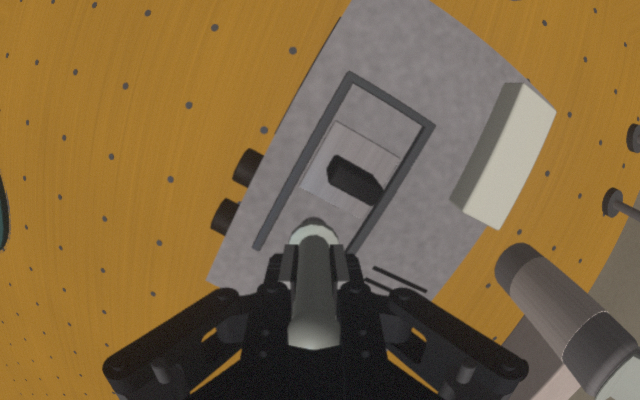

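View pics/s11.png

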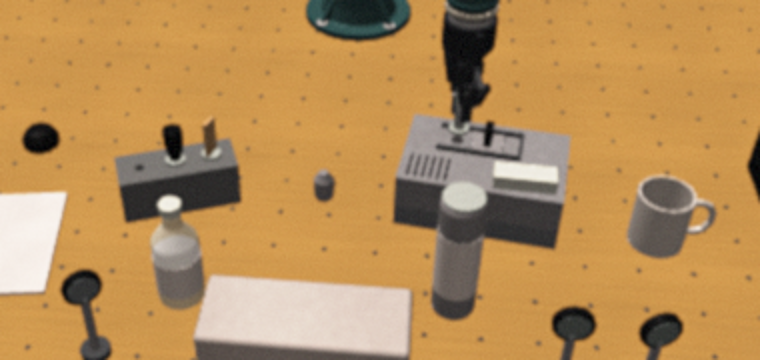

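The force is steady at about 15.5 N, well above the 5.6 N full-travel force. The height matches the bottom stop and nothing else has moved, so I'm handing in.

```bash
python3 -c "
from plant import job,telemetry
print(job.sign_off()); print(telemetry.get_state()['force'])"
```

```text
the job is handed in; nothing more can be done
None
the job is handed in; nothing more can be done
```

The lamp supply's button is pressed down to its stop with the reset pin, and I handed the job in at about 20 s of the 54 s. The sign-off gives no verdict, so success rests on the checks below.

I pushed the shutter open with the shut fingers until it hit its end stop. Then I took the pin from the end hole of the stand, lowered its shaft down the aperture and pressed the button, still gripping the pin at 90 N.

Last checks before handing in:
- **Button:** the push was steady at about 15.5 N, against the 5.6 N needed at full travel. The tool stood at 131 mm, against the 131.5 mm I expected at the stop, so I saw no sign of the pin slipping.
- **Pin:** it stood upright in the bore, and the side force was about 4 N. The wrist pictures put the tip within about 2 mm of the bore axis.
- **Shutter:** it was still fully open in the final wrist picture.
- **Other things:** the bystanders and the two other tools looked upright and in place in the final pictures. I judged this by eye and did not measure it.

The picture and the arm's own readings disagreed on where the pin tip sat by about 1–2 mm. That is within the stated calibration error and the 5 mm clearance in the bore.

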